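# Free the bearing housing from the vise and lock it in its cradle

### The arm

A 6-joint arm with a two-finger parallel gripper is mounted at the origin on the work surface. World frame = base frame: x ahead of the robot, y to its left, z up, the work surface at z = 0. Lengths are in mm, angles in degrees, forces in N, time in s.
With the tool pointing down it reaches from about 350 to 850 mm from the base axis. Payload 8.1 kg.
Tool frame: the origin (TCP) lies midway between the tips of the shut fingers; the grasp point (between the pads) lies hold_point_z behind it (hold_point_z is the distance from the TCP to the grasp point, in mm); z points along the fingers, x is the direction in which the jaws open and shut, and the axes are right-handed (so a half turn about z gives the same grasp; the last joint's range is limited). The gripper opens to 85 mm and grips with 20 to 120 N. Pads are 22 mm wide; open, the fingers measure 114 mm over their backs; the gripper's body (76 mm by 85 mm) begins 54 mm behind the grasp point. The pads swing forward as they close: fully open they stand 13 mm farther back than shut.
Start: joints at [65.237, 7.471, 85.268, -0, 87.261, -4.893], TCP at [203.913, 564.291, 231.292] pointing down, gripper open.
Joint ranges: [-169.43, 169.43], [-51.17, 129.36], [1.28, 143.12], [-76.62, 256.62], [0, 156.53], [-152.29, 152.29]. Speed limits (degrees/s): [136.94, 136.94, 159.86, 180, 180, 180].

### API

Orientations are given as [roll, pitch, yaw] about the fixed x, y, z axes, in that order (R = Rz(yaw) Ry(pitch) Rx(roll)).
In Python, from bench import * gives the robot as it stands.
- The arm moves only by the shell command python3 -m pendant 'ROWS' [OPENING] [FORCE]. ROWS is JSON, a list that holds one entry, the list of rows, each a list of 4 numbers: the shift along the tool's x, y, z normalised to -1 to 1, where 1 is 0.02 m, then the turn about the tool's z normalised to -1 to 1, where 1 is 0.08 rad. A call has exactly 10 rows; each row shifts and turns the pose as measured when the row begins, along the tool's axes as they then stand; what a row does not reach is not made up. A row lasts 1/12 s, in which the tool goes at most 41.7 mm and 7.16 degrees, less where a joint would pass 70% of its speed; a pose out of reach is approached as far as the arm can. A call with a number of a shift or a turn outside -1 to 1 is refused whole. A call with a gripper value outside its range is refused whole. OPENING is the gripper's target within -1 to 1 (fully open at 1, half-way at 0, shut at -1), set as the call begins (- or left out, the last holds). The fingers move at their own pace and stop on an object; FORCE is the grip in N (left out, the last holds). Time passes only in rows, so rows that do not move let the fingers close, or fill a call up. It gives the time, the measured TCP pose, the force and the opening at its end, in the units of the state.
- sense(): the state, without advancing time (a new reading comes with each control period).
- snapshot(name): name is "scene" or "side" or "wrist"; returns the picture (400x640x3 uint8, red, green, blue); there is no depth.
- calibration(name): a dict with "mtx" (3x3 intrinsics, pixels), "D" ([k1, k2, p1, p2, k3] as OpenCV has them; the pictures are not rectified), "world_to_cam" (4x4, takes a point from world to camera coordinates); the wrist camera has in their place "hand_eye" (4x4, takes a point from camera to tool coordinates, whose origin is the TCP and whose axes are the tool frame's). Camera axes: x right, y down, z forward; pixel columns grow to the right and rows downward; lengths in mm; the calibration is good to about 2 mm. A picture is of the moment at which its call begins: read the wrist's pose just before it. calibration takes no time and is no camera call.
- hand_in(): hands the job in, once; it reports no verdict.
The state is a dict: "time": time; "joint_pos": joint angles; "qd": joint speeds; "joint_efforts": joint torques, N m; "tool_pos": TCP position; "tcp_rot": TCP orientation; "ft_force": force on the tool from outside, world axes, zero at the start; "wrist_torque": the same for the moment, N m; "finger_gap": finger opening in mm.
Only numpy, scipy, OpenCV 4.12 (cv2) and the standard library are available. Lean on these libraries where they do the work, as an engineer would, in place of code of your own. Each camera call takes 0.05 s, during which the arm holds its last target.

### The job

Slide the vise's jaw fully open, work the finished bearing housing out from under the jaw lips without wrenching it, and set it down gently (do not drop or ram it) so that its foot lies flat in the pocket of the wooden cradle. Then swing the cradle's keeper bar shut over the foot, with a firm push until it clicks fully home in its spring catch. Leave the jaw open and do not disturb the other things on the bench.

Things in the scene. Friction and masses are not known exactly. Their poses are not given: they have to be found in the camera images.
- vise: Low grey vise fixed to the bench; bed 250 x 130 x 30 mm high, x from -150 to +100 mm. Origin: underside, below the middle of the jaws' closed gap; x points from the sliding jaw to the fixed jaw, z up. Both jaws are 120 mm wide (y), tops 66 mm above the bench. Fixed jaw: face at x=+28.5 mm, with a lip above it (see point vise_lip). The housing lies on the bed.
- vise_lip (a point): Edge of the fixed jaw's lip, at x=+20.5 mm in the vise, 49 mm above the bench (lip underside; it goes up to the jaw top). It reaches 8 mm over the housing's foot (foot top at 46 mm). Even with the jaw open the housing must first slide at least 9 mm along the bed to the vise's -x before it can rise, but stay clear of the other jaw's lip.
- jaw (a joint): Sliding jaw, m: 0 closed on the housing, 0.036 fully open at its stop. It slides to the vise's -x, stiffly (about 9 N), and stays where left. Mirror image of the fixed jaw, sliding as one piece; face at x=-28.5 mm and lip to x=-20.5 mm when closed.
- jaw_grip (a point): Point in the upright dark steel grip tab on top of the sliding jaw, 85 mm above the bench. The tab is 14 mm thick along the vise's x, 50 mm long along y, and stands from 66 to 98 mm above the bench; its middle lies 75 mm to -x of the vise's origin when closed.
- housing: Finished part: aluminium pillow-block bearing housing, about 0.55 kg. Foot 56 (x) x 130 (y) x 16 mm; on its middle an upright body 32 mm thick (x), 60 mm wide (y), round top 78 mm above the underside; flat faces look to +x and -x. Origin: centre of the underside. It starts on the vise bed, 30 mm above the bench, axes parallel to the vise's, up to 15 mm off the middle in y.
- cradle: Wooden cradle fixed to the bench: base 200 (x, from -81 to +119 mm) x 170 (y) x 12 mm, with a pocket of 64 (x) x 138 (y) mm between low fences whose tops are 22 mm above the bench. Origin: underside, below the pocket's middle. The housing's foot goes in with its long side along the cradle's y (either way round).
- cradle_seat (a point): Middle of the pocket's floor, 12 mm above the bench, axes as the cradle's; the housing's origin belongs here.
- keeper (a joint): Keeper bar, rad: 0 shut; starts open at 0.8 to 1.3. It turns level about an upright hinge. Shut, it points to the cradle's +x, over one end of the foot; opening swings its free end to the cradle's +y. At about 0.17 rad its nose meets a spring roller and needs a firm push, roughly 15 N at the pin; past it the bar snaps to its stop at 0.
- keeper_hinge (a point): Hinge axis of the keeper bar, at x=-60, y=+50 mm in the cradle, at bar mid-height 39 mm above the bench. The bar is 16 mm wide and occupies 32 to 46 mm above the bench.
- keeper_pin (a point): Point in the upright round finger pin near the bar's free end, 66 mm above the bench and 112 mm from the hinge axis. The pin is 14 mm in diameter and stands from 46 to 82 mm above the bench; pinch it or push it.
- tape: Bystander: roll of black tape lying flat, 96 mm across, 19 mm high; origin under its centre.
- offcut: Bystander: wood offcut 50 x 160 x 30 mm; origin under its centre.
- driver: Bystander: screwdriver lying on the bench.
- spraycan: Bystander: upright spray can, 66 mm across, about 170 mm high; origin under its centre.
Not all that is in view belongs to the job. What is shaped like the housing but purple is not meant.

How it is judged (in metres and radians):
On the way, in this order (a step that is already met when the one before it is completed fails the run):
1. the jaw is fully open (over 32 mm) while the housing still lies in the vise (value of joint jaw above 0.032 m and z of housing in the frame of vise below 0.034 m), for 0.1 s.
2. the housing is lifted clear of the jaws (z of housing in the frame of vise above 0.07 m), for 0.1 s.
3. the housing's foot lies flat in the cradle's pocket while the keeper is still open (x of housing in the frame of cradle_seat between -0.008 and 0.008 m and y of housing in the frame of cradle_seat between -0.008 and 0.008 m and z of housing in the frame of cradle_seat below 0.004 m and angle between housing's own z axis and vertical below 0.06 rad and value of joint keeper above 0.4 rad), for 0.2 s.
At the end, for the whole second after the job is handed in: The housing rests, released, with its foot flat in the cradle's pocket (origin within 8 mm of the seat in x and y and 4 mm in height, tilt under 0.06 rad), the keeper is clicked shut (under 0.05 rad) and the jaw is still open (over 28 mm) (x of housing in the frame of cradle_seat between -0.008 and 0.008 m and y of housing in the frame of cradle_seat between -0.008 and 0.008 m and z of housing in the frame of cradle_seat below 0.004 m and angle between housing's own z axis and vertical below 0.06 rad and value of joint keeper below 0.05 rad and value of joint jaw above 0.028 m and linear speed of housing below 0.02 m/s); the robot touches nothing.
It fails at once if the housing is dropped (moves at over 0.5 m/s out of the fingers' hold) (linear speed of housing above 0.5 m/s and contact force between the fingers and housing below 0.5 N).
It fails at once if the housing is wrenched against the vise (over 60 N) (contact force between housing and vise above 60 N).
It fails at once if the housing is rammed into the cradle (over 60 N) (contact force between housing and cradle above 60 N).
It fails at once if a bystander (tape, offcut, screwdriver, spray can) is pushed away, over 30 mm (distance of any of tape, offcut, driver, spraycan from where it was at the start of the episode above 0.03 m).
It also fails if it takes over 67 s, if anything falls off the work surface, if the arm or the gripper's body presses on something with over 40 N, if the wrist force passes 120 N, or if a joint passes its speed limit or range.

## Working session

There is one attempt and no reset: what is moved stays moved. The work goes in short steps, Python scripts to look and compute and a shell command to move; the robot and the scene stay as the last step left them, time stands still between calls to the robot, and variables do not carry over. Pictures are saved under pics/ and viewed, and the job is handed in when it is done.

```bash
mkdir -p pics; ls; python3 - <<'E'
from bench import *
import cv2
print(sense())
for n in ("scene","side","wrist"):
    cv2.imwrite(f"pics/{n}0.png",cv2.cvtColor(snapshot(n),cv2.COLOR_RGB2BGR))
    c=calibration(n); print(n,{k:__import__('numpy').round(v,3).tolist() for k,v in c.items()})
E
```

```text
pics
{'time': 0.0, 'joint_pos': array([ 6.52377971e+01,  7.51521518e+00,  8.53314946e+01,  1.00666033e-03,
        8.72599757e+01, -4.89276894e+00]), 'qd': array([-0.0043458 ,  0.00822736,  0.09838293, -0.03945457, -0.00861843,
       -0.01630932]), 'joint_efforts': array([-6.63345945e-04, -5.69399035e+01, -5.00543010e+01, -1.54449731e-05,
        1.47143978e-02,  1.12230370e-05]), 'tool_pos': array([203.66308742, 563.78585929, 230.22207106]), 'tcp_rot': array([-1.79989899e+02,  1.06211006e-01,  7.01305263e+01]), 'ft_force': array([ 0.03147647, -0.82981611, -0.17654407]), 'wrist_torque': array([-0.04728802, -0.01151653,  0.01383729]), 'finger_gap': 84.96250722579971}
scene {'mtx': [[379.887, 0.0, 317.718], [0.0, 379.887, 193.097], [0.0, 0.0, 1.0]], 'D': [-0.061, 0.0, 0.0, 0.0, 0.0], 'world_to_cam': [[-0.257, 0.966, -0.008, 30.394], [0.799, 0.208, -0.564, -440.1], [-0.544, -0.151, -0.825, 1478.098], [0.0, 0.0, 0.0, 1.0]]}
side {'mtx': [[495.975, 0.0, 318.858], [0.0, 495.975, 201.402], [0.0, 0.0, 1.0]], 'D': [-0.077, 0.0, 0.0, 0.0, 0.0], 'world_to_cam': [[0.981, -0.191, 0.016, -551.965], [-0.119, -0.672, -0.731, 206.684], [0.15, 0.716, -0.682, 1503.67], [0.0, 0.0, 0.0, 1.0]]}
wrist {'mtx': [[329.564, 0.0, 316.28], [0.0, 329.564, 202.971], [0.0, 0.0, 1.0]], 'D': [-0.057, 0.0, 0.0, 0.0, 0.0], 'hand_eye': [[1.0, -0.001, 0.0, 1.129], [0.001, 0.953, 0.303, -78.439], [-0.001, -0.303, 0.953, -142.093], [0.0, 0.0, 0.0, 1.0]]}
```

```bash
python3 - <<'E'
import bench
print([ (n,getattr(bench,n)) for n in dir(bench) if not n.startswith('__')][:40])
E
```

```text
[('PlanningError', <class 'bench.PlanningError'>), ('calibration', <function make.<locals>.<lambda> at 0x7f0804d98680>), ('hand_in', <function connect.<locals>.done at 0x7f0804d0f740>), ('hold_point_z', 18.700000000000003), ('sense', <function make.<locals>.<lambda> at 0x7f0804d985e0>), ('snapshot', <function make.<locals>.drawn_camera at 0x7f0804d980e0>)]
```

View pics/scene0.png

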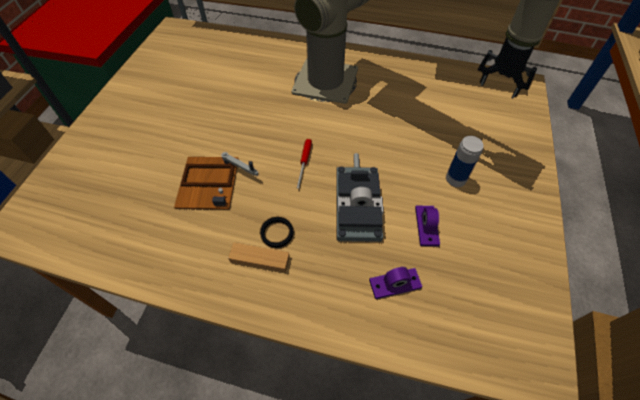

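View pics/side0.png

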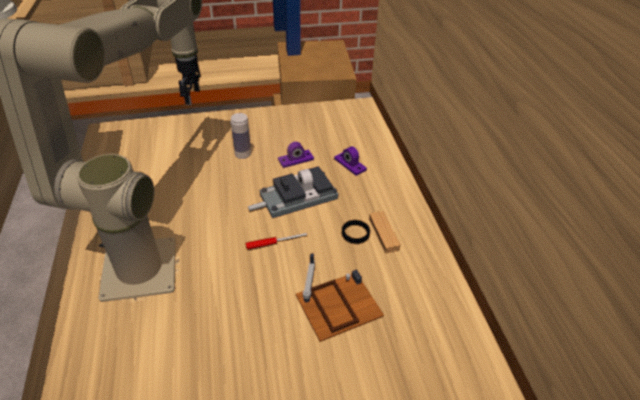

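View pics/wrist0.png

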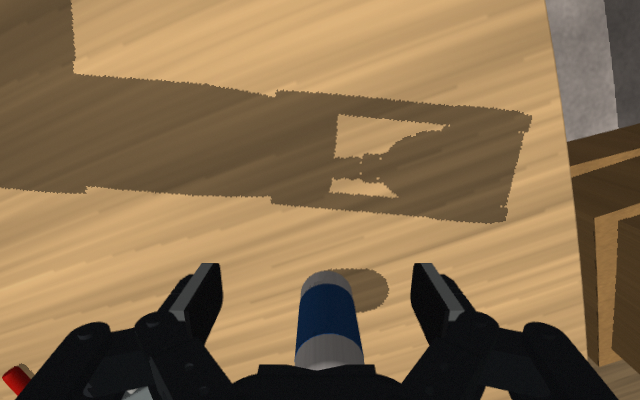

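```bash
cat > h.py <<'E'
from bench import *
import numpy as np, cv2
from scipy.spatial.transform import Rotation as Rr
def cam(n,pose=None):
    c=calibration(n); K=np.array(c["mtx"]);D=np.array(c["D"],float)
    if n=="wrist":
        s=pose or sense(); T=np.eye(4);T[:3,:3]=Rr.from_euler('xyz',s["tcp_rot"],degrees=True).as_matrix();T[:3,3]=s["tool_pos"]
        M=T@np.array(c["hand_eye"])
    else: M=np.linalg.inv(np.array(c["world_to_cam"]))
    return K,D,M
def ray(C,uv):
    K,D,M=C
    p=cv2.undistortPoints(np.array(uv,float).reshape(-1,1,2),K,D).reshape(-1,2)
    d=np.c_[p,np.ones(len(p))]@M[:3,:3].T
    return M[:3,3],d
def onz(C,uv,z):
    o,d=ray(C,uv); return o+d*((z-o[2])/d[:,2])[:,None]
def proj(C,P):
    K,D,M=C; W=np.linalg.inv(M)
    return cv2.projectPoints(np.array(P,float).reshape(-1,1,3),cv2.Rodrigues(W[:3,:3])[0],W[:3,3],K,D)[0].reshape(-1,2)
def snap(n,name):
    s=sense(); im=snapshot(n); cv2.imwrite(f"pics/{name}.png",cv2.cvtColor(im,cv2.COLOR_RGB2BGR)); return im,cam(n,s),s
E
python3 - <<'E'
from h import *
a=cv2.imread("pics/scene0.png");cv2.imwrite("pics/sc1.png",cv2.resize(a[130:310,170:450],None,fx=2.85,fy=2.85,interpolation=cv2.INTER_CUBIC))
a=cv2.imread("pics/side0.png");cv2.imwrite("pics/si1.png",cv2.resize(a[110:350,225:425],None,fx=2.5,fy=2.5,interpolation=cv2.INTER_CUBIC))
C=cam("scene")
for n,uv,z in [("vise mid",(360,210),66),("tab",(358,176),90),("cradle",(206,182),12),("hinge",(227,158),46),("pin",(251,170),70),("can",(460,182),0),("driver",(305,165),10),("tape",(277,232),10)]:
    print(n,onz(C,uv,z).round())
C=cam("side")
for n,uv,z in [("tab",(285,183),90),("hinge",(307,294),46),("pin",(312,260),70)]:
    print(n,onz(C,uv,z).round())
E
```

```text
vise mid [[592. 249.  66.]]
tab [[495. 222.  90.]]
cradle [[ 579. -241.   12.]]
hinge [[ 495. -197.   46.]]
pin [[538. -96.  70.]]
can [[368. 535.   0.]]
driver [[434.  41.  10.]]
tape [[690.  31.  10.]]
tab [[487. 216.  90.]]
hinge [[ 486. -216.   46.]]
pin [[ 518. -116.   70.]]
```

View pics/sc1.png

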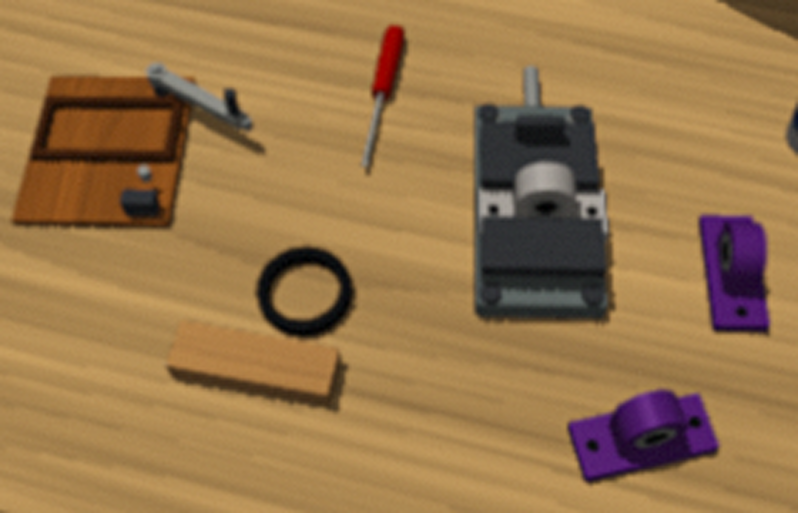

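View pics/si1.png

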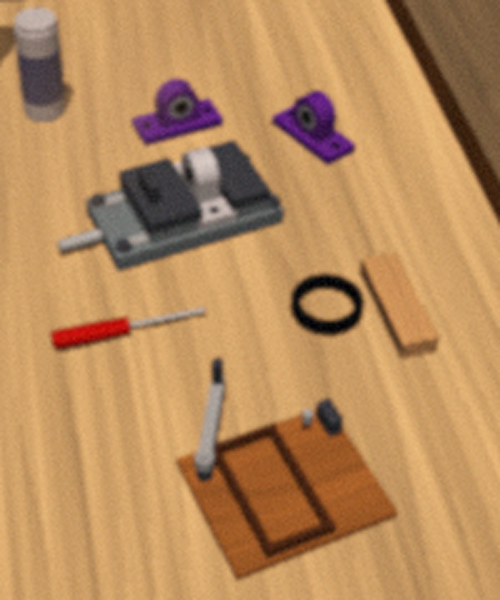

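```bash
cat > plan.py <<'E'
from h import *
import sys
# plan.py x y z yaw n : print suggested rows
def plan(x,y,z,yaw,n):
    s=sense();p=np.array(s["tool_pos"]);r0=s["tcp_rot"][2]
    dy=(yaw-r0+90)%180-90
    d=(np.array([x,y,z])-p)/n
    print("from",p.round(1),"yaw",r0.round(2),"d",(d*n).round(1),"turn",round(dy,2))
    for i in range(n):
        a=np.radians(r0+dy*i/n)
        print([round(float(v),2) for v in ((np.cos(a)*d[0]+np.sin(a)*d[1])/20,(np.sin(a)*d[0]-np.cos(a)*d[1])/20,-d[2]/20,-np.radians(dy/n)/.08)])
if __name__=="__main__": plan(*map(float,sys.argv[1:5]),int(sys.argv[5]))
E
python3 plan.py 500 300 250 14 20
```

```text
from [203.8 563.9 230.5] yaw 70.13 d [ 296.2 -263.9   19.5] turn -56.13
[-0.37, 0.92, -0.05, 0.61]
[-0.32, 0.94, -0.05, 0.61]
[-0.28, 0.95, -0.05, 0.61]
[-0.23, 0.96, -0.05, 0.61]
[-0.18, 0.97, -0.05, 0.61]
[-0.13, 0.98, -0.05, 0.61]
[-0.09, 0.99, -0.05, 0.61]
[-0.04, 0.99, -0.05, 0.61]
[0.01, 0.99, -0.05, 0.61]
[0.06, 0.99, -0.05, 0.61]
[0.11, 0.99, -0.05, 0.61]
[0.16, 0.98, -0.05, 0.61]
[0.2, 0.97, -0.05, 0.61]
[0.25, 0.96, -0.05, 0.61]
[0.3, 0.95, -0.05, 0.61]
[0.34, 0.93, -0.05, 0.61]
[0.39, 0.91, -0.05, 0.61]
[0.43, 0.89, -0.05, 0.61]
[0.48, 0.87, -0.05, 0.61]
[0.52, 0.85, -0.05, 0.61]
```

```bash
python3 -m pendant '[[[-0.37,0.92,-0.05,0.6],[-0.32,0.94,-0.05,0.6],[-0.28,0.95,-0.05,0.6],[-0.23,0.96,-0.05,0.6],[-0.18,0.97,-0.05,0.6],[-0.13,0.98,-0.05,0.6],[-0.09,0.99,-0.05,0.6],[-0.04,0.99,-0.05,0.6],[0.01,0.99,-0.05,0.6],[0.06,0.99,-0.05,0.6]]]' 1
python3 plan.py 500 300 250 14 10
```

```text
time: 0.98
tool_pos: [352.3, 426.7, 235.9]
tcp_rot: [179.9, 0.5, 41.8]
ft_force: [0.8, 0.1, 0.2]
finger_gap: 85.7
from [352.3 426.7 235.9] yaw 41.84 d [ 147.7 -126.7   14.1] turn -27.84
[0.13, 0.96, -0.07, 0.61]
[0.17, 0.96, -0.07, 0.61]
[0.22, 0.95, -0.07, 0.61]
[0.27, 0.94, -0.07, 0.61]
[0.31, 0.92, -0.07, 0.61]
[0.36, 0.91, -0.07, 0.61]
[0.4, 0.89, -0.07, 0.61]
[0.44, 0.87, -0.07, 0.61]
[0.48, 0.84, -0.07, 0.61]
[0.52, 0.82, -0.07, 0.61]
```

```bash
python3 -m pendant '[[[0.13,0.96,-0.07,0.6],[0.17,0.96,-0.07,0.6],[0.22,0.95,-0.07,0.6],[0.27,0.94,-0.07,0.6],[0.31,0.92,-0.07,0.6],[0.36,0.91,-0.07,0.6],[0.4,0.89,-0.07,0.6],[0.44,0.87,-0.07,0.6],[0.48,0.84,-0.07,0.6],[0.52,0.82,-0.07,0.6]]]' 1
python3 - <<'E'
from h import *
im,C,s=snap("wrist","w1"); print(s["tool_pos"],s["tcp_rot"])
E
```

```text
time: 1.82
tool_pos: [503.9, 289.8, 246.5]
tcp_rot: [179.6, 0.8, 12.9]
ft_force: [0.6, 0.0, 0.3]
finger_gap: 85.7
[503.9225776  289.78706662 246.5469438 ] [179.556392     0.81119024  12.88970404]
```

View pics/w1.png

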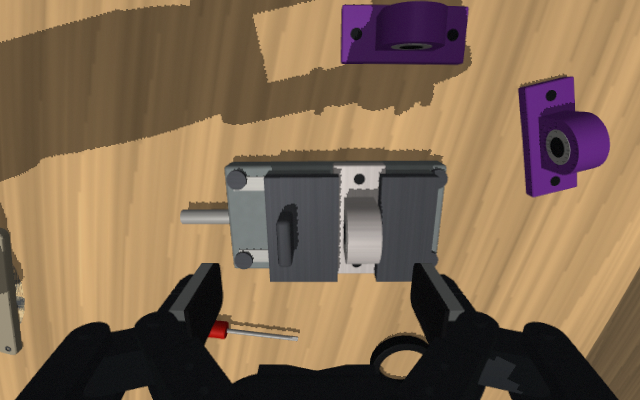

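```bash
cp pics/w1.png /tmp/; python3 - <<'E'
import cv2
a=cv2.imread("pics/w1.png");cv2.imwrite("pics/w1z.png",cv2.resize(a[150:295,170:460],None,fx=2.75,fy=2.75,interpolation=cv2.INTER_CUBIC))
E
```

```text
(no output)
```

View pics/w1z.png

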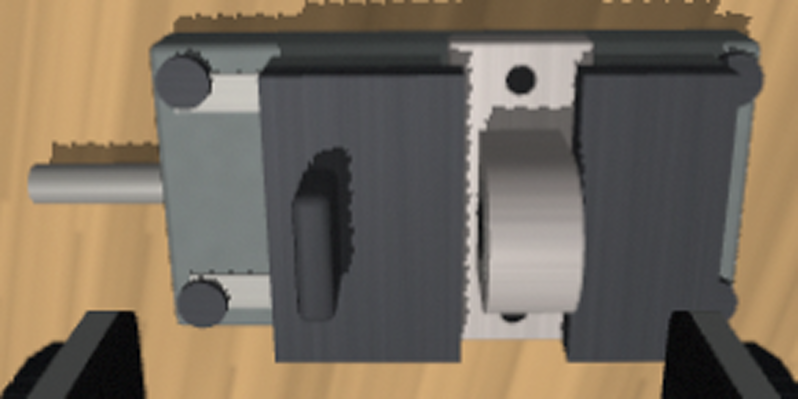

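```bash
cat > m1.py <<'E'
from h import *
s={"tool_pos":np.array([503.9225776,289.78706662,246.5469438]),"tcp_rot":np.array([179.556392,0.81119024,12.88970404])}
C=cam("wrist",s)
f=lambda L:[(170+(u+.5)/2.75-.5,150+(v+.5)/2.75-.5) for u,v in L]
P=onz(C,f([(262,72),(466,70),(461,361),(276,361),(580,70),(567,360)]),66)
print(P.round(1))
def yaw(a,b): return np.degrees(np.arctan2(b[1]-a[1],b[0]-a[0]))
print("widths",np.linalg.norm(P[1]-P[2]),np.linalg.norm(P[4]-P[5]),np.linalg.norm(P[0]-P[1]),"gap",np.linalg.norm(P[1]-P[4]),np.linalg.norm(P[2]-P[5]))
print("yaws",yaw(P[2],P[1])-90,yaw(P[5],P[4])-90,yaw(P[3],P[0])-90,yaw(P[0],P[4]),yaw(P[3],P[5]))
O=(P[1]+P[2]+P[4]+P[5])/4; print("origin",O)
for uv in [(311,170),(316,260),(320,320),(295,200),(331,200)]: print(onz(C,f([uv]),98).round(1))
print("hole",onz(C,f([(521,79)]),46), onz(C,f([(512,312)]),46))
E
python3 m1.py
```

```text
[[450.1 281.1  66. ]
 [522.4 298.7  66. ]
 [549.9 180.9  66. ]
 [476.6 163.4  66. ]
 [562.8 308.1  66. ]
 [591.7 191.2  66. ]]
widths 120.88266805441312 120.4056053042667 74.4600805716009 gap 41.45126103811779 43.015386072972966
yaws 13.150670536656378 13.893783057658055 12.716044321817066 13.430185621538433 13.561019744761767
origin [556.73248757 244.70740413  66.        ]
[[476.2 259.9  98. ]]
[[484.3 227.3  98. ]]
[[490.3 204.2  98. ]]
[[472.9 247.9  98. ]]
[[485.  250.7  98. ]]
hole [[546.18986484 295.68194548  46.        ]] [[568.99695259 197.24489003  46.        ]]
```

```bash
python3 plan.py 483.8 227.3 115 13.4 10 | head -3
```

```text
from [506.4 287.2 246.7] yaw 12.55 d [ -22.6  -59.9 -131.7] turn 0.85
[-0.18, 0.27, 0.66, -0.02]
[-0.18, 0.27, 0.66, -0.02]
```

```bash
python3 -m pendant '[[[-0.18,0.27,0.7,-0.02],[-0.18,0.27,0.7,-0.02],[-0.18,0.27,0.7,-0.02],[-0.18,0.27,0.7,-0.02],[-0.18,0.27,0.7,-0.02],[-0.18,0.27,0.7,-0.02],[-0.18,0.27,0.7,-0.02],[-0.18,0.27,0.7,-0.02],[-0.18,0.27,0.6,-0.02],[-0.1,0.2,0.3,-0.02]]]' -0.2 40
python3 plan.py 483.8 227.3 73 13.4 5 | head -3
python3 - <<'E'
from h import *
im,C,s=snap("wrist","w2"); print(s["tool_pos"],s["tcp_rot"])
E
```

```text
time: 2.7
tool_pos: [483.3, 222.9, 111.5]
tcp_rot: [179.5, 0.7, 13.4]
ft_force: [-0.6, -0.8, -0.4]
finger_gap: 34.1
from [483.3 222.9 111.5] yaw 13.37 d [  0.5   4.4 -38.5] turn 0.03
[0.02, -0.04, 0.38, -0.0]
[0.02, -0.04, 0.38, -0.0]
[483.30620555 222.88626182 111.473738  ] [179.48096493   0.72908743  13.37203738]
```

View pics/w2.png

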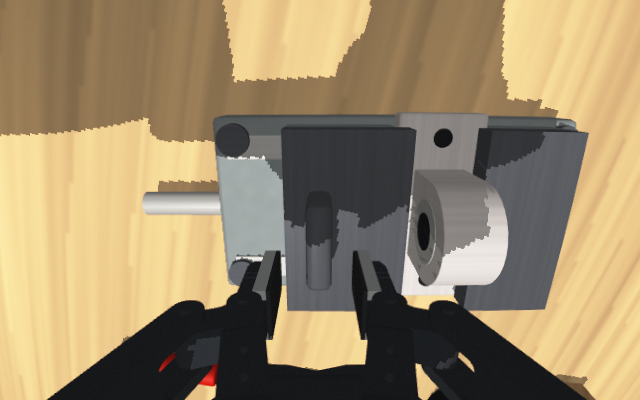

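```bash
python3 -m pendant '[[[0,-0.05,0.5,0],[0,-0.05,0.5,0],[0,-0.05,0.5,0],[0,-0.05,0.3,0],[0,0,0.1,0],[0,0,0,0],[0,0,0,0],[0,0,0,0],[0,0,0,0],[0,0,0,0]]]' -0.2 40
python3 -m pendant '[[[0,0,0,0],[0,0,0,0],[0,0,0,0],[0,0,0,0],[0,0,0,0],[0,0,0,0],[-0.1,0,0,0],[-0.2,0,0,0],[-0.2,0,0,0],[-0.2,0,0,0]]]' -1 40
```

```text
time: 3.58
tool_pos: [482.9, 227.9, 70.9]
tcp_rot: [179.5, 0.6, 13.4]
ft_force: [-0.2, -0.0, -0.2]
finger_gap: 34.4
time: 4.42
tool_pos: [475.3, 226.1, 71.8]
tcp_rot: [179.6, -0.2, 13.4]
ft_force: [10.0, 3.0, -8.4]
finger_gap: 13.3
```

```bash
python3 -m pendant '[[[-0.2,0,0,0],[-0.2,0,0,0],[-0.2,0,0,0],[-0.2,0,0,0],[-0.2,0,0,0],[-0.2,0,0,0],[-0.1,0,0,0],[-0.1,0,0,0],[-0.1,0,0,0],[-0.1,0,0,0]]]' -1 40
```

```text
time: 5.25
tool_pos: [454.3, 221.1, 71.9]
tcp_rot: [179.7, -1.7, 13.3]
ft_force: [8.9, 2.6, -6.7]
finger_gap: 13.3
```

```bash
python3 -m pendant '[[[-0.12,0,0,0],[-0.12,0,0,0],[-0.12,0,0,0],[-0.12,0,0,0],[-0.12,0,0,0],[-0.12,0,0,0],[-0.12,0,0,0],[0,0,0,0],[0,0,0,0],[0,0,0,0]]]' -1 40
```

```text
time: 6.08
tool_pos: [451.1, 220.3, 72.3]
tcp_rot: [179.9, -3.5, 13.2]
ft_force: [4.6, 1.1, -3.0]
finger_gap: 13.3
```

```bash
python3 -m pendant '[[[0,0,0,0],[0,0,0,0],[0,0,0,0],[0,0,0,0],[0,0,-0.3,0],[0,0,-0.6,0],[0,0,-1,0],[0,0,-1,0],[0,0,-1,0],[0,0,-1,0]]]' -0.3 40
python3 - <<'E'
from h import *
im,C,s=snap("wrist","w3"); print(s["tool_pos"],s["tcp_rot"])
E
```

```text
time: 6.92
tool_pos: [441.5, 217.7, 173.2]
tcp_rot: [179.8, -3.0, 13.2]
ft_force: [-0.3, 0.3, 0.1]
finger_gap: 29.7
[441.53883914 217.6985435  173.17911364] [179.78185643  -3.02586706  13.22041412]
```

View pics/w3.png

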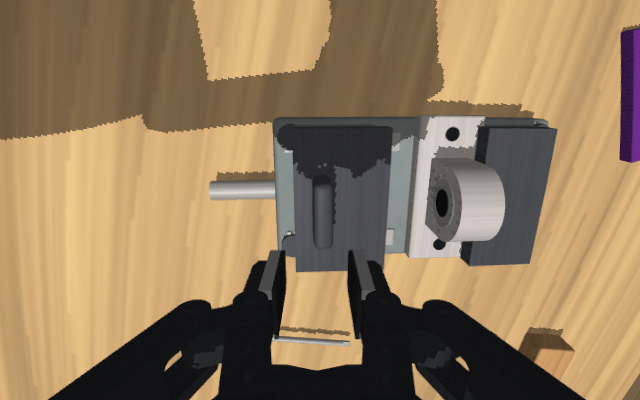

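```bash
python3 - <<'E'
import cv2
a=cv2.imread("pics/w3.png");cv2.imwrite("pics/w3z.png",cv2.resize(a[110:280,270:560],None,fx=2.75,fy=2.75,interpolation=cv2.INTER_CUBIC))
E
```

```text
(no output)
```

View pics/w3z.png

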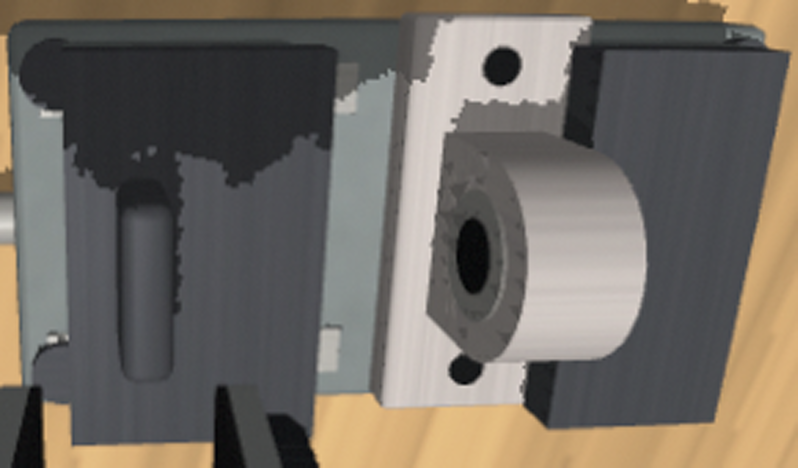

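```bash
python3 - <<'E'
from h import *
s={"tool_pos":np.array([441.53883914,217.6985435,173.17911364]),"tcp_rot":np.array([179.78185643,-3.02586706,13.22041412])}
C=cam("wrist",s)
f=lambda L:[(270+(u+.5)/2.75-.5,110+(v+.5)/2.75-.5) for u,v in L]
O=np.array([556.7,244.7]);a=np.radians(13.4);R=np.array([[np.cos(a),np.sin(a)],[-np.sin(a),np.cos(a)]])
def V(L,z): print(((onz(C,f(L),z)[:,:2]-O)@R.T).round(1).tolist())
V([(336,46),(313,440),(607,50),(550,428)],66)
V([(415,15),(385,405),(502,66),(465,369)],46)
V([(146,205)],98)
print("mid body top z108 y:");V([(560,133),(598,360)],95)
E
```

```text
[[-55.7, 59.1], [-54.9, -61.9], [22.5, 58.2], [22.6, -60.8]]
[[-26.9, 66.4], [-25.4, -61.0], [1.5, 51.5], [1.0, -48.5]]
[[-110.0, 23.5]]
mid body top z108 y:
[[-4.3, 39.9], [16.2, -23.7]]
```

```bash
python3 plan.py 555.5 247.5 125 13.4 9 | head -2
```

```text
from [443.8 218.6 178.4] yaw 13.23 d [111.7  28.9 -53.4] turn 0.17
[0.64, -0.01, 0.3, -0.0]
```

```bash
python3 -m pendant '[[[0.63,-0.01,0.3,0],[0.63,-0.01,0.3,0],[0.63,-0.01,0.3,0],[0.63,-0.01,0.3,0],[0.63,-0.01,0.35,0],[0.63,-0.01,0.35,0],[0.63,-0.01,0.35,0],[0.63,-0.01,0.35,0],[0.5,-0.01,0.35,0],[0,0,0,-0.03]]]' 0.2 25
python3 - <<'E'
from h import *
im,C,s=snap("wrist","w4"); print(s["tool_pos"],s["tcp_rot"])
E
python3 plan.py 555.5 247.5 74 13.4 5 | head -2
```

```text
time: 7.8
tool_pos: [565.7, 250.4, 144.9]
tcp_rot: [180.0, -4.7, 13.4]
ft_force: [0.2, -0.1, -0.4]
finger_gap: 51.8
[565.73175932 250.40853961 144.86570145] [179.97848231  -4.74078659  13.40460842]
from [565.3 250.4 145.5] yaw 13.43 d [ -9.8  -2.9 -71.5] turn -0.03
[-0.1, 0.01, 0.72, 0.0]
```

View pics/w4.png

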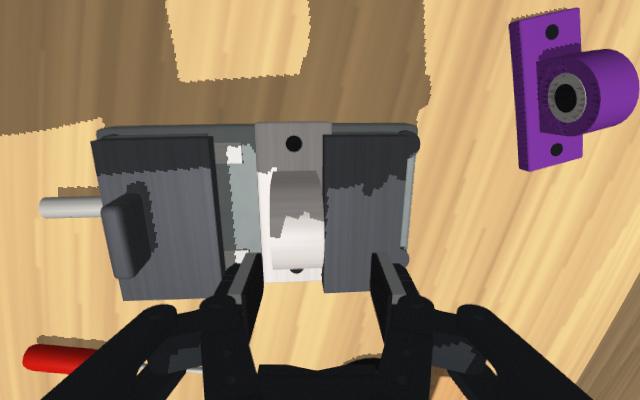

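```bash
python3 -m pendant '[[[-1,0,0,0],[-1,0,0,0],[-1,0,0,0],[-1,0,0,0],[-1,0,0,0],[-0.5,0,0,0],[0,0,0,0],[0,0,0,0],[0,0,0,0],[0,0,0,0]]]' 0.2 25
python3 -m pendant '[[[0.2,0,0,0],[0.2,0,0,0],[0.2,0,0,0],[0.2,0,0,0],[0.2,0,0,0],[0.2,0,0,0],[0.2,0,0,0],[0.2,0,0,0],[0.2,0,0,0],[0.2,0,0,0]]]' 0.2 25
```

```text
time: 8.68
tool_pos: [453.8, 224.2, 144.6]
tcp_rot: [-180.0, -5.3, 13.5]
ft_force: [-0.1, 1.1, 0.2]
finger_gap: 51.2
time: 9.52
tool_pos: [498.7, 234.6, 148.6]
tcp_rot: [-180.0, -5.2, 13.4]
ft_force: [-0.2, -0.4, -0.5]
finger_gap: 51.2
```

```bash
python3 -m pendant '[[[-0.2,0,0,0],[-0.3,0,0,0],[-0.4,0,0,0],[-0.4,0,0,0],[-0.4,0,0,0],[-0.4,0,0,0],[-0.2,0,0,0],[-0.1,0,0,0],[0,0,0,0],[0,0,0,0]]]' -0.3
python3 plan.py 450.2 219.4 71 13.4 8 | head -2
```

```text
time: 10.35
tool_pos: [446.0, 222.1, 143.3]
tcp_rot: [-180.0, -5.2, 13.5]
ft_force: [0.0, 0.8, -0.3]
finger_gap: 30.1
from [446.  222.1 143.3] yaw 13.46 d [  4.2  -2.7 -72.3] turn -0.06
[0.02, 0.02, 0.45, 0.0]
```

```bash
python3 -m pendant '[[[-0.02,0.01,0.4,0],[-0.02,0.01,0.5,0],[-0.02,0.01,0.5,0],[-0.02,0.01,0.5,0],[-0.02,0.01,0.5,0],[-0.02,0.01,0.5,0],[-0.02,0.01,0.4,0],[0,0,0.2,0],[0,0,0.05,0],[0,0,0,0]]]' -0.3
python3 plan.py 450.2 219.4 71 13.4 8 | head -2
```

```text
time: 11.18
tool_pos: [453.3, 222.2, 67.7]
tcp_rot: [-180.0, -5.4, 13.4]
ft_force: [0.5, 0.3, 0.1]
finger_gap: 29.9
from [453.3 222.2  67.7] yaw 13.44 d [-3.1 -2.8  3.3] turn -0.04
[-0.02, 0.01, -0.02, 0.0]
```

```bash
python3 -m pendant '[[[-0.15,0,-0.15,0],[0,0,0,0],[0,0,0,0],[0,0,0,0],[0,0,0,0],[0,0,0,0],[0,0,0,0],[0,0,0,0],[0,0,0,0],[0,0,0,0]]]' -1 120
```

```text
time: 12.02
tool_pos: [451.5, 221.7, 71.4]
tcp_rot: [-179.9, -5.5, 13.3]
ft_force: [5.4, 1.4, 1.5]
finger_gap: 13.1
```

```bash
python3 -m pendant '[[[0,0,-0.1,0],[0,0,-0.1,0],[0,0,-0.15,0],[0,0,-0.15,0],[0,0,-0.15,0],[0,0,-0.15,0],[0,0,-0.15,0],[0,0,-0.15,0],[0,0,0,0],[0,0,0,0]]]' -1 120
```

```text
time: 12.85
tool_pos: [451.5, 221.8, 71.4]
tcp_rot: [-179.7, -5.8, 13.2]
ft_force: [2.9, 0.3, 8.6]
finger_gap: 12.3
```

```bash
python3 -m pendant '[[[0,0,0.1,0],[0,0,0.15,0],[0,0,0.15,0],[0,0,0.15,0],[0,0,0.15,0],[0,0,0.15,0],[0,0,0.15,0],[0,0,0.15,0],[0,0,0.15,0],[0,0,0.15,0]]]' -1 120
```

```text
time: 13.68
tool_pos: [461.8, 224.2, 71.3]
tcp_rot: [-179.8, -6.3, 13.3]
ft_force: [-9.0, -4.9, 31.5]
finger_gap: 12.6
```

```bash
python3 -m pendant '[[[0.08,0,-0.05,0],[0.08,0,-0.05,0],[0.08,0,0,0],[0.08,0,0,0],[0.08,0,0,0],[0.08,0,0,0],[0.08,0,0,0],[0.08,0,0,0],[0.08,0,0,0],[0.08,0,0,0]]]' -1 60
```

```text
time: 14.52
tool_pos: [461.3, 224.1, 71.2]
tcp_rot: [-179.9, -4.0, 13.4]
ft_force: [-6.9, -1.8, 12.3]
finger_gap: 12.5
```

```bash
python3 -m pendant '[[[0.08,0,-0.02,0],[0.08,0,-0.02,0],[0.08,0,0,0],[0.08,0,0,0],[0.08,0,0,0],[0.08,0,0,0],[0.08,0,0,0],[0.08,0,0,0],[0.08,0,0,0],[0.08,0,0,0]]]' -1 60
python3 -m pendant '[[[0.08,0,0,0],[0.08,0,0,0],[0.08,0,0,0],[0.08,0,0,0],[0.08,0,0,0],[0.08,0,0,0],[0.08,0,0,0],[0.08,0,0,0],[0.08,0,0,0],[0.08,0,0,0]]]' -1 60
```

```text
time: 15.35
tool_pos: [461.8, 224.2, 70.9]
tcp_rot: [180.0, -1.9, 13.4]
ft_force: [-8.6, -2.3, 12.3]
finger_gap: 12.6
time: 16.18
tool_pos: [465.3, 225.0, 70.6]
tcp_rot: [179.8, -0.3, 13.5]
ft_force: [-9.4, -3.6, 11.0]
finger_gap: 12.5
```

```bash
python3 -m pendant '[[[0.08,0,0,0],[0.08,0,0,0],[0.08,0,0,0],[0.08,0,0,0],[0.08,0,0,0],[0,0,0,0],[-0.5,0,0,0],[-0.5,0,0,0],[0,0,0,0],[0,0,0,0]]]' -1 60
```

```text
time: 17.02
tool_pos: [452.7, 222.0, 70.9]
tcp_rot: [179.8, -0.3, 13.5]
ft_force: [4.4, 1.1, -1.3]
finger_gap: 12.6
```

```bash
python3 -m pendant '[[[-0.5,0,0,0],[0,0,0,0],[0,0,0,0],[0,0,0,0],[0,0,0,0],[0,0,0,0],[0,0,0,0],[0,0,0,0],[0,0,0,0],[0,0,0,0]]]' -1 60
python3 -m pendant '[[[0,0,0,0],[0,0,0,0],[0,0,0,0],[0,0,-0.1,0],[0,0,-0.3,0],[0,0,-0.5,0],[0,0,-0.7,0],[0,0,-0.7,0],[0,0,-0.7,0],[0,0,-0.4,0]]]' -0.3 25
```

```text
time: 17.85
tool_pos: [450.7, 221.5, 70.8]
tcp_rot: [179.9, -1.2, 13.4]
ft_force: [1.4, 1.0, 3.2]
finger_gap: 12.2
time: 18.68
tool_pos: [446.9, 220.5, 141.6]
tcp_rot: [179.9, -1.0, 13.5]
ft_force: [0.1, -0.5, -1.0]
finger_gap: 30.2
```

```bash
python3 -m pendant '[[[0.3,0,0,0],[0.55,0,0,0],[0.6,0,0,0],[0.6,0,0.1,0],[0.6,0,0.1,0],[0.6,0,0.1,0],[0.6,0,0.1,0],[0.6,0,0.1,0],[0.5,0,0.1,0],[0.2,0,0.1,0]]]' 0.2 25
python3 plan.py 555.5 247.5 74 13.4 8 | head -2
```

```text
time: 19.52
tool_pos: [556.7, 247.0, 132.7]
tcp_rot: [179.9, -1.5, 13.5]
ft_force: [-0.2, -0.1, -0.2]
finger_gap: 51.3
from [556.7 247.  132.7] yaw 13.47 d [ -1.2   0.5 -58.7] turn -0.07
[-0.01, -0.0, 0.37, 0.0]
```

```bash
python3 - <<'E'
from h import *
im,C,s=snap("wrist","w5"); print(s["tool_pos"],s["tcp_rot"])
O=np.array([556.7,244.7]);a=np.radians(13.4);X=np.array([np.cos(a),np.sin(a)]);Y=np.array([-X[1],X[0]])
a=im[:,:,::-1].copy()
for vx,vy,z in [(-16,3,108),(16,3,108),(-16,33,78),(16,33,78),(-28,68,46),(28,68,46),(0,53,46),(20.5,60,66),(-56.5,60,66)]:
    p=proj(C,[*(O+vx*X+vy*Y),z])[0]; cv2.circle(a,(int(p[0]),int(p[1])),3,(0,0,255),1)
cv2.imwrite("pics/w5.png",a)
E
```

```text
[556.65479458 247.02550588 132.74344193] [179.90497166  -1.48912773  13.47407217]
```

View pics/w5.png

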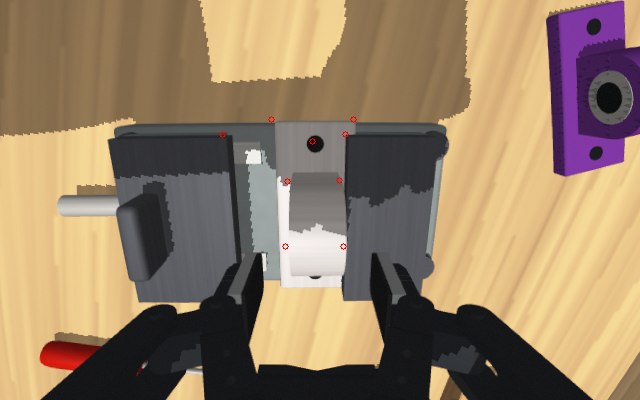

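```bash
python3 -m pendant '[[[-0.01,0,0.2,0],[-0.01,0,0.4,0],[-0.01,0,0.4,0],[-0.01,0,0.4,0],[-0.01,0,0.4,0],[-0.01,0,0.4,0],[0,0,0.4,0],[0,0,0.25,0],[0,0,0.1,0],[0,0,0,0]]]' 0.2 25
```

```text
time: 20.4
tool_pos: [552.9, 245.9, 63.8]
tcp_rot: [179.9, -1.1, 13.5]
ft_force: [0.6, 0.8, -0.0]
finger_gap: 51.2
```

```bash
python3 -m pendant '[[[0.1,-0.02,-0.3,0],[0.07,-0.02,-0.2,0],[0,0,0,0],[0,0,0,0],[0,0,0,0],[0,0,0,0],[0,0,0,0],[0,0,0,0],[0,0,0,0],[0,0,0,0]]]' 0.2 25
```

```text
time: 21.23
tool_pos: [558.3, 248.4, 78.0]
tcp_rot: [179.9, -1.4, 13.5]
ft_force: [-0.7, 0.0, 0.4]
finger_gap: 51.1
```

```bash
python3 -m pendant '[[[-0.05,0.02,0.12,0],[0,0,0.03,0],[0,0,0,0],[0,0,0,0],[0,0,0,0],[0,0,0,0],[0,0,0,0],[0,0,0,0],[0,0,0,0],[0,0,0,0]]]' -1 25
```

```text
time: 22.07
tool_pos: [557.4, 247.7, 75.2]
tcp_rot: [179.9, -1.4, 13.5]
ft_force: [-1.0, 0.4, 3.0]
finger_gap: 31.5
```

```bash
python3 -m pendant '[[[-0.1,0,0,0],[-0.15,0,-0.005,0],[-0.15,0,-0.005,0],[-0.15,0,-0.005,0],[-0.15,0,-0.005,0],[-0.1,0,-0.005,0],[-0.05,0,0,0],[0,0,0,0],[0,0,0,0],[0,0,0,0]]]' -1 50
```

```text
time: 22.9
tool_pos: [540.8, 243.6, 75.4]
tcp_rot: [179.9, -1.7, 13.5]
ft_force: [2.7, 1.2, -1.0]
finger_gap: 31.3
```

```bash
python3 -m pendant '[[[0,0,-0.1,0],[0,0,-0.15,0],[0,0,-0.2,0],[0,0,-0.3,0],[0,0,-0.4,0],[0,0,-0.5,0],[0,0,-0.5,0],[0,0,-0.5,0],[0,0,-0.5,0],[0,0,-0.4,0]]]' -1 60
python3 - <<'E'
from h import *
im,C,s=snap("wrist","w6"); print(s["tool_pos"],s["tcp_rot"])
im,C,s=snap("scene","s6")
a=cv2.imread("pics/s6.png");cv2.imwrite("pics/s6z.png",cv2.resize(a[130:310,170:450],None,fx=2.85,fy=2.85,interpolation=cv2.INTER_CUBIC))
E
```

```text
time: 23.73
tool_pos: [532.3, 241.3, 146.2]
tcp_rot: [179.8, -0.7, 13.5]
ft_force: [0.2, 0.3, -6.6]
finger_gap: 31.1
[532.28336894 241.27978532 146.15526349] [179.83040353  -0.68686073  13.49240455]
```

View pics/w6.png

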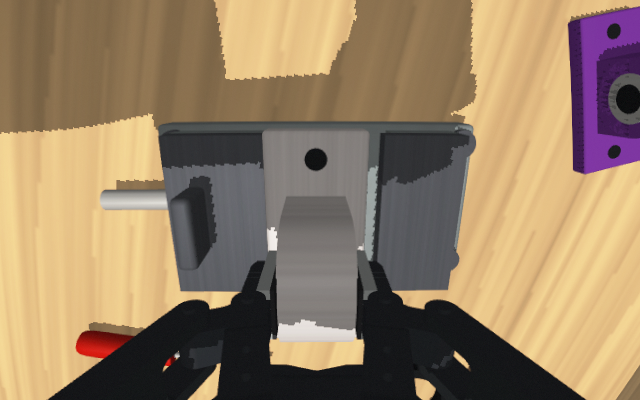

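View pics/s6z.png

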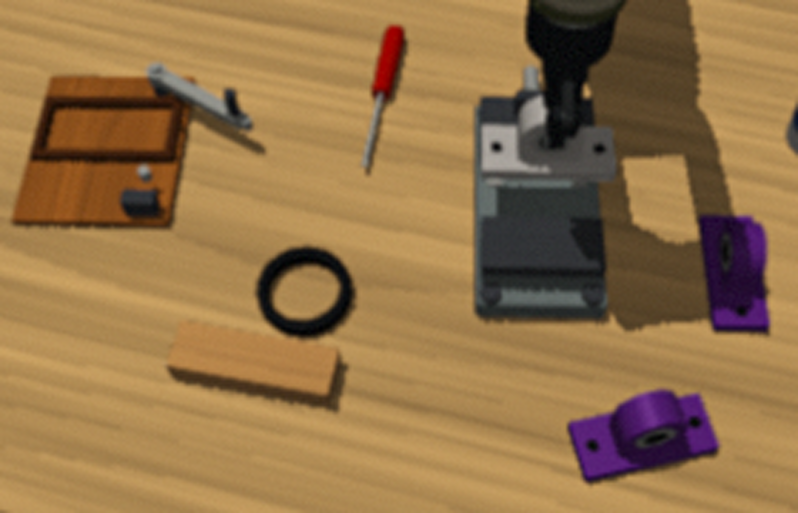

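```bash
python3 - <<'E'
from h import *
def fit(name,f,uv,loc,z):
    W=onz(cam(name),[f(*p) for p in uv],z)[:,:2]; L=np.array(loc,float)
    Lc=L-L.mean(0);Wc=W-W.mean(0)
    th=np.arctan2((Lc[:,0]*Wc[:,1]-Lc[:,1]*Wc[:,0]).sum(),(Lc*Wc).sum())
    R=np.array([[np.cos(th),-np.sin(th)],[np.sin(th),np.cos(th)]])
    t=W.mean(0)-R@L.mean(0)
    print(name,"origin",t.round(1),"yaw",np.degrees(th).round(2),"res",(W-(L@R.T+t)).round(1).tolist())
fit("scene",lambda u,v:(170+(u+.5)/2.85-.5,130+(v+.5)/2.85-.5),[(52,77),(196,77),(170,227),(13,223)],[(-81,-85),(-81,85),(119,85),(119,-85)],12)
fit("side",lambda u,v:(225+(u+.5)/2.5-.5,110+(v+.5)/2.5-.5),[(237,574),(179,462),(330,410),(396,513)],[(-81,-85),(-81,85),(119,85),(119,-85)],12)
E
```

```text
scene origin [ 556.8 -242.1] yaw 13.89 res [[-0.5, 0.0], [-1.5, -1.1], [2.4, 0.2], [-0.3, 0.8]]
side origin [ 554.9 -248.5] yaw 13.07 res [[1.7, 5.2], [2.5, -3.4], [-1.4, -5.5], [-2.8, 3.7]]
```

```bash
python3 plan.py 556 -262 170 13.6 30|head -2
```

```text
from [533.5 241.7 147.3] yaw 13.49 d [  22.5 -503.7   22.7] turn 0.11
[-0.16, 0.83, -0.04, -0.0]
```

```bash
python3 -m pendant '[[[-0.05,0.3,-0.1,0],[-0.1,0.5,-0.1,0],[-0.14,0.7,-0.1,0],[-0.16,0.83,-0.05,0],[-0.16,0.83,-0.05,0],[-0.16,0.83,-0.05,0],[-0.16,0.83,-0.05,0],[-0.16,0.83,-0.05,0],[-0.16,0.83,-0.05,0],[-0.16,0.83,-0.05,0]]]' -1 60;python3 plan.py 556 -262 170 13.6 22|head -2
```

```text
time: 24.67
tool_pos: [535.9, 82.1, 156.0]
tcp_rot: [179.8, -0.4, 13.7]
ft_force: [0.0, 0.1, -7.5]
finger_gap: 31.3
from [535.9  82.1 156. ] yaw 13.71 d [  20.1 -344.1   14. ] turn -0.11
[-0.14, 0.77, -0.03, 0.0]
```

```bash
python3 -m pendant '[[[-0.15,0.83,-0.05,0],[-0.15,0.83,-0.05,0],[-0.15,0.83,-0.05,0],[-0.15,0.83,-0.05,0],[-0.15,0.83,-0.05,0],[-0.15,0.83,-0.05,0],[-0.15,0.83,-0.05,0],[-0.15,0.83,-0.05,0],[-0.15,0.83,-0.05,0],[-0.15,0.83,-0.05,0]]]' -1 60;python3 plan.py 556 -262 170 13.6 10|head -2
```

```text
time: 25.5
tool_pos: [537.1, -104.0, 160.3]
tcp_rot: [179.9, 0.4, 13.4]
ft_force: [-0.1, 0.3, -6.0]
finger_gap: 31.2
from [ 537.1 -104.   160.3] yaw 13.44 d [  18.9 -158.     9.7] turn 0.16
[-0.09, 0.79, -0.05, -0.0]
```

```bash
python3 -m pendant '[[[-0.1,0.83,-0.05,0],[-0.1,0.83,-0.05,0],[-0.1,0.83,-0.05,0],[-0.1,0.83,-0.05,0],[-0.1,0.83,-0.05,0],[-0.1,0.83,-0.05,0],[-0.1,0.8,0,0],[-0.1,0.6,0,0],[-0.05,0.3,0,0],[0,0,0,0]]]' -1 60
python3 - <<'E'
from h import *
im,C,s=snap("wrist","w7"); print(s["tool_pos"].tolist(),s["tcp_rot"].tolist())
E
```

```text
time: 26.33
tool_pos: [541.4, -254.9, 160.2]
tcp_rot: [-179.8, 1.1, 13.0]
ft_force: [-0.1, 0.2, -7.2]
finger_gap: 31.5
[541.4397387753412, -254.8926750289286, 160.15279631939563] [-179.8381331586035, 1.0585000340143609, 12.984363125809939]
```

View pics/w7.png

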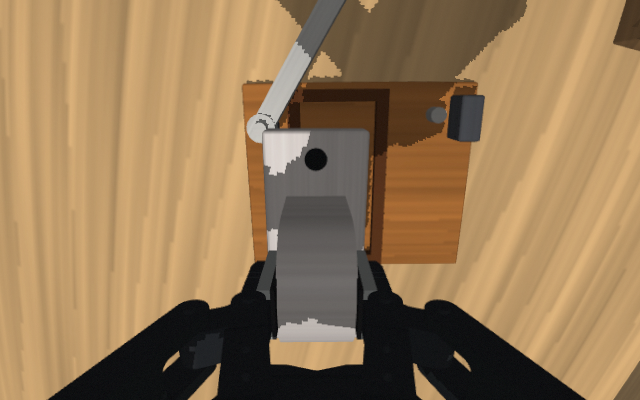

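```bash
python3 - <<'E'
import cv2
a=cv2.imread("pics/w7.png");cv2.imwrite("pics/w7z.png",cv2.resize(a[70:280,230:500],None,fx=2.8,fy=2.8,interpolation=cv2.INTER_CUBIC))
E
```

```text
(no output)
```

View pics/w7z.png

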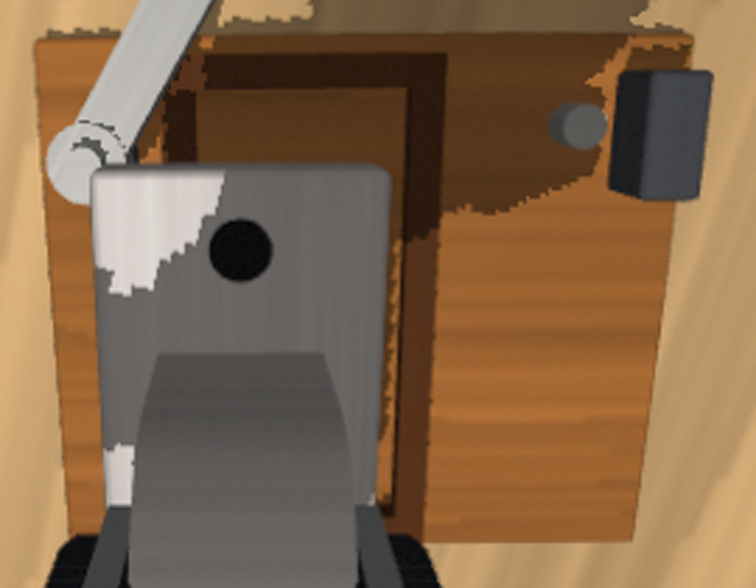

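```bash
cat > m7.py <<'E'
from h import *
s={"tool_pos":np.array([541.4397,-254.8927,160.1528]),"tcp_rot":np.array([-179.83813,1.0585,12.98436])}
C=cam("wrist",s)
f=lambda L:[(230+(u+.5)/2.8-.5,70+(v+.5)/2.8-.5) for u,v in L]
W=onz(C,f([(37,42),(692,36),(632,542),(71,540)]),12)[:,:2];L=np.array([(-81,85),(119,85),(119,-85),(-81,-85)],float)
Lc=L-L.mean(0);Wc=W-W.mean(0)
th=np.arctan2((Lc[:,0]*Wc[:,1]-Lc[:,1]*Wc[:,0]).sum(),(Lc*Wc).sum())
R=np.array([[np.cos(th),-np.sin(th)],[np.sin(th),np.cos(th)]]);t=W.mean(0)-R@L.mean(0)
print("origin",t.round(1),"yaw",np.degrees(th).round(2),"res",(W-(L@R.T+t)).round(1).tolist())
loc=lambda uv,z:((onz(C,f(uv),z)[:,:2]-t)@R).round(1).tolist()
print("hinge",loc([(85,163)],46)); print("fence inner/outer +y,+x",loc([(300,88),(300,54),(410,120),(445,60)],22))
# housing in tool
Rt=Rr.from_euler('xyz',s["tcp_rot"],degrees=True).as_matrix()
for z in (131,):
  P=onz(C,f([(240,250),(92,168),(390,168),(105,440),(375,480)]),z); print(((P-s["tool_pos"])@Rt).round(1).tolist())
E
python3 m7.py
```

```text
origin [ 554.4 -242.8] yaw 13.49 res [[2.1, -1.4], [-1.7, -1.6], [-1.3, 0.6], [0.9, 2.4]]
hinge [[-60.3, 49.8]]
fence inner/outer +y,+x [[-0.7, 68.8], [-0.8, 78.3], [31.7, 59.6], [41.2, 76.5]]
[[-0.6, -48.8, 29.3], [-27.7, -64.0, 29.9], [26.8, -64.0, 28.8], [-27.7, -10.5, 29.7], [26.6, -2.2, 28.7]]
```

```bash
python3 plan.py 555.4 -241.4 95 13.5 8|head -2
```

```text
from [ 541.3 -254.2  160. ] yaw 13.0 d [ 14.1  12.8 -65. ] turn 0.5
[0.1, -0.06, 0.41, -0.01]
```

```bash
python3 -m pendant '[[[0.1,-0.06,0.2,-0.02],[0.1,-0.06,0.3,-0.02],[0.1,-0.06,0.4,-0.02],[0.1,-0.06,0.4,-0.02],[0.1,-0.06,0.4,-0.02],[0.1,-0.06,0.4,0],[0.1,-0.05,0.4,0],[0.1,-0.05,0.3,0],[0,0,0.2,0],[0,0,0,0]]]' -1 60;python3 plan.py 555.4 -241.4 70 13.5 8|head -2
```

```text
time: 27.22
tool_pos: [554.0, -234.1, 90.6]
tcp_rot: [-179.5, 1.2, 13.8]
ft_force: [-0.8, 0.7, -7.5]
finger_gap: 31.0
from [ 554.  -234.1   90.6] yaw 13.81 d [  1.4  -7.3 -20.6] turn -0.31
[-0.0, 0.05, 0.13, 0.01]
```

```bash
python3 -m pendant '[[[0,0.1,0,0.02],[0,0.1,0,0.02],[0,0.1,0,0.02],[0,0.05,0,0],[0,0,0,0],[0,0,0,0],[0,0,0,0],[0,0,0,0],[0,0,0,0],[0,0,0,0]]]' -1 60;python3 plan.py 555.4 -241.4 70 13.5 8|head -2
python3 - <<'E'
from h import *
im,C,s=snap("wrist","w8"); print(s["tool_pos"].tolist(),s["tcp_rot"].tolist())
E
```

```text
time: 28.05
tool_pos: [557.1, -243.5, 93.1]
tcp_rot: [-179.7, 1.1, 13.4]
ft_force: [0.1, 0.6, -6.7]
finger_gap: 31.1
from [ 557.1 -243.5   93.1] yaw 13.42 d [ -1.7   2.1 -23.1] turn 0.08
[-0.01, -0.02, 0.14, -0.0]
[557.0826789198659, -243.54443979440921, 93.1191467410492] [-179.71481261310387, 1.0584706092249225, 13.424726123642362]
```

View pics/w8.png

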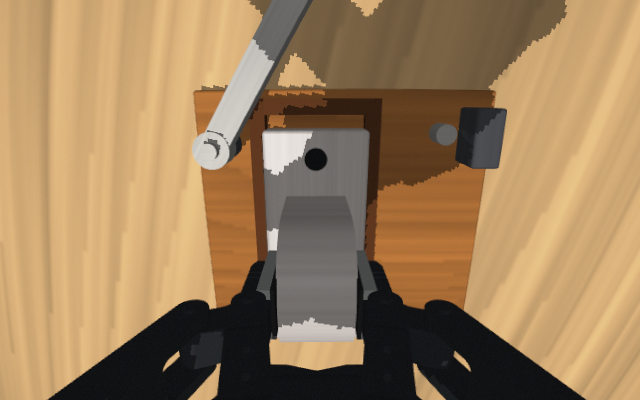

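```bash
python3 -m pendant '[[[-0.02,-0.05,0.1,0],[-0.02,-0.05,0.15,0],[0,0,0.2,0],[0,0,0.2,0],[0,0,0.15,0],[0,0,0.1,0],[0,0,0.05,0],[0,0,0,0],[0,0,0,0],[0,0,0,0]]]' -1 60;python3 plan.py 555.2 -241.4 57.5 13.5 8|head -2
```

```text
time: 28.93
tool_pos: [554.5, -240.9, 70.8]
tcp_rot: [-179.6, 1.2, 13.5]
ft_force: [1.3, 0.4, -6.3]
finger_gap: 31.1
from [ 554.5 -240.9   70.8] yaw 13.45 d [  0.7  -0.5 -13.3] turn 0.05
[0.0, 0.0, 0.08, -0.0]
```

```bash
python3 -m pendant '[[[0.02,0,0.1,0],[0.02,0,0.12,0],[0,0,0.12,0],[0,0,0.1,0],[0,0,0.05,0],[0,0,0.03,0],[0,0,0,0],[0,0,0,0],[0,0,0,0],[0,0,0,0]]]' -1 60;python3 plan.py 555.2 -241.4 57.5 13.5 8|head -2
```

```text
time: 29.77
tool_pos: [555.6, -240.9, 59.9]
tcp_rot: [-179.7, 1.1, 13.4]
ft_force: [-0.3, 0.4, -6.5]
finger_gap: 31.4
from [ 555.6 -240.9   59.9] yaw 13.44 d [-0.4 -0.5 -2.4] turn 0.06
[-0.0, 0.0, 0.01, -0.0]
```

```bash
python3 -m pendant '[[[0,0,0.05,0],[0,0,0.05,0],[0,0,0.05,0],[0,0,0.04,0],[0,0,0,0],[0,0,0,0],[0,0,0,0],[0,0,0,0],[0,0,0,0],[0,0,0,0]]]' -1 60
```

```text
time: 30.6
tool_pos: [556.5, -241.4, 57.9]
tcp_rot: [-179.8, 1.0, 13.4]
ft_force: [-1.7, 0.6, -4.2]
finger_gap: 31.4
```

```bash
python3 -m pendant '[[[0,0,0.04,0],[0,0,0.04,0],[0,0,0.04,0],[0,0,0.03,0],[0,0,0,0],[0,0,0,0],[0,0,0,0],[0,0,0,0],[0,0,0,0],[0,0,0,0]]]' -1 20
```

```text
time: 31.43
tool_pos: [557.1, -241.6, 57.6]
tcp_rot: [-179.8, 0.9, 13.5]
ft_force: [-2.4, 2.0, 0.4]
finger_gap: 31.4
```

```bash
python3 -m pendant '[[[0,0,0,0],[0,0,0,0],[0,0,0,0],[0,0,0,0],[0,0,0,0],[0,0,-0.1,0],[0,0,-0.3,0],[0,0,-0.6,0],[0,0,-0.7,0],[0,0,-0.7,0]]]' 0.2 20
python3 -m pendant '[[[0,0,-0.8,0],[0,0.3,-0.8,0],[0,0.3,-0.6,0],[0,0.3,-0.5,0],[0,0.3,-0.2,0],[0,0.3,0,0],[0,0.2,0,0],[0,0,0,0],[0,0,0,0],[0,0,0,0]]]' -1 60
python3 - <<'E'
from h import *
im,C,s=snap("wrist","w9"); print(s["tool_pos"].tolist(),s["tcp_rot"].tolist())
E
```

```text
time: 32.27
tool_pos: [558.2, -241.9, 107.7]
tcp_rot: [-179.8, 0.9, 13.4]
ft_force: [0.4, 0.7, 0.6]
finger_gap: 51.0
time: 33.1
tool_pos: [569.7, -278.2, 178.3]
tcp_rot: [179.8, 0.5, 13.4]
ft_force: [-0.7, -0.3, 0.2]
finger_gap: 0.1
[569.6891644851983, -278.195258434234, 178.34728825046807] [179.81315819514666, 0.5347803220780175, 13.441280164878659]
```

View pics/w9.png

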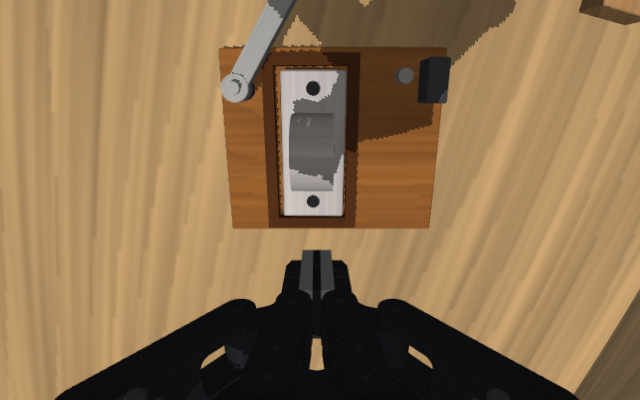

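```bash
python3 - <<'E'
from h import *
s={"tool_pos":np.array([569.689,-278.195,178.347]),"tcp_rot":np.array([179.813,.5348,13.4413])}
C=cam("wrist",s)
W=onz(C,[(220,47.5),(447,48),(430,228),(234,228)],12)[:,:2];L=np.array([(-81,85),(119,85),(119,-85),(-81,-85)],float)
Lc=L-L.mean(0);Wc=W-W.mean(0)
th=np.arctan2((Lc[:,0]*Wc[:,1]-Lc[:,1]*Wc[:,0]).sum(),(Lc*Wc).sum())
R=np.array([[np.cos(th),-np.sin(th)],[np.sin(th),np.cos(th)]]);t=W.mean(0)-R@L.mean(0)
print("origin",t.round(1),"yaw",np.degrees(th).round(2),"res",(W-(L@R.T+t)).round(1).tolist())
loc=lambda uv,z:((onz(C,uv,z)[:,:2]-t)@R).round(1).tolist()
print("holes",loc([(313,88),(313,201)],28),"foot",loc([(281,70),(345,70),(344,215),(282,215)],28),"fence",loc([(273,66),(348,66),(273,52),(358,52)],22))
print("hinge",loc([(236,89)],46),"bar edge pts", loc([(268,60),(240,60),(262,0),(296,0)],46))
E
python3 - <<'E'
from h import *
for n in("scene","side"): snap(n,n+"9")
a=cv2.imread("pics/scene9.png");cv2.imwrite("pics/sc9.png",cv2.resize(a[140:230,160:290],None,fx=6,fy=6,interpolation=cv2.INTER_CUBIC))
a=cv2.imread("pics/side9.png");cv2.imwrite("pics/si9.png",cv2.resize(a[240:340,280:400],None,fx=6,fy=6,interpolation=cv2.INTER_CUBIC)[:600])
E
```

```text
origin [ 555.5 -242.5] yaw 13.58 res [[1.4, -0.2], [-1.3, -1.7], [-0.9, 0.8], [0.8, 1.1]]
holes [[1.3, 49.5], [0.7, -50.4]] foot [[-25.3, 64.0], [27.9, 63.7], [29.8, -64.2], [-28.7, -64.2]] fence [[-32.7, 67.7], [30.8, 67.4], [-32.3, 78.8], [39.0, 78.5]]
hinge [[-59.7, 48.7]] bar edge pts [[-33.2, 70.0], [-55.1, 70.3], [-36.1, 112.4], [-10.7, 112.1]]
```

View pics/sc9.png

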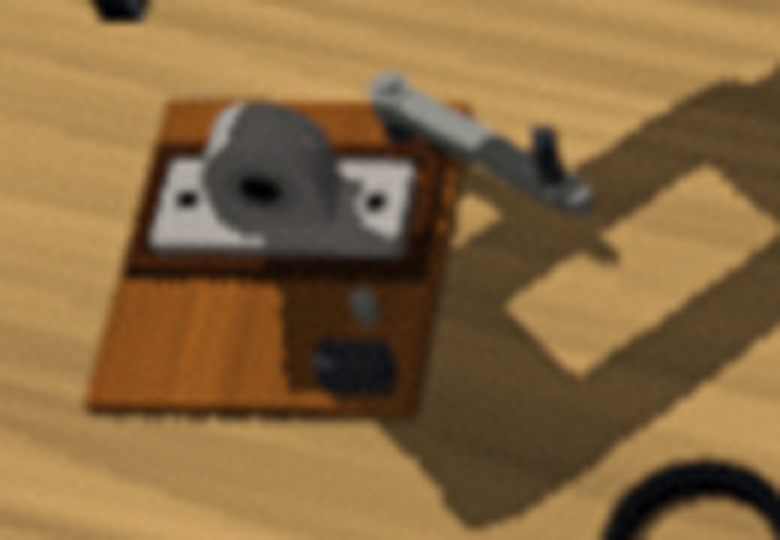

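View pics/si9.png

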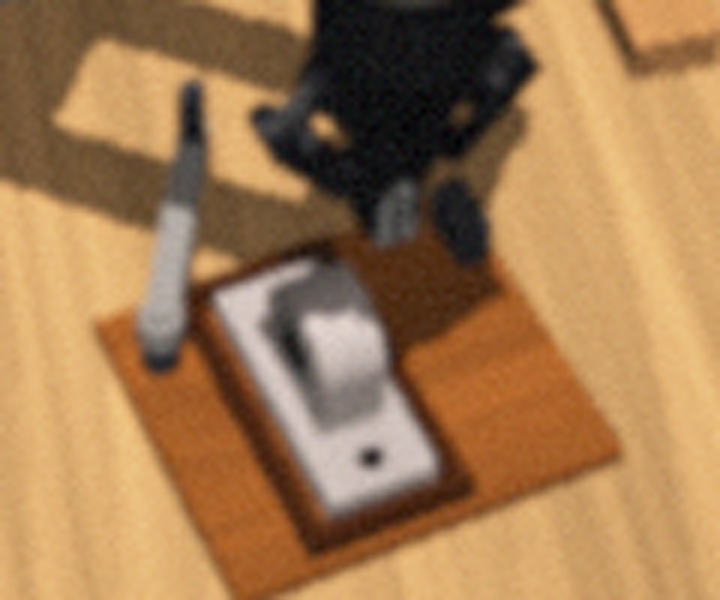

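```bash
python3 - <<'E'
from h import *
g=lambda u,v,ox,oy:(ox+(u+.5)/6-.5,oy+(v+.5)/6-.5)
O=np.array([555.,-242.6]);a=np.radians(13.5);X=np.array([np.cos(a),np.sin(a)]);Y=np.array([-X[1],X[0]])
for nm,uv in (("scene",g(543,130,160,140)),("side",g(191,85,280,240))):
    P=onz(cam(nm),[uv],82)[0];print(nm,P,(P[:2]-O)@np.c_[X,Y])
# mid points at z 64
for nm,uv in (("scene",g(545,157,160,140)),("side",g(193,112,280,240))):
    P=onz(cam(nm),[uv],64)[0];print(nm,P,(P[:2]-O)@np.c_[X,Y])
E
python3 plan.py 535 -135 170 -50 15|head -20
```

```text
scene [ 515.79234429 -105.13112524   82.        ] [ -6.03287357 142.82344426]
side [ 519.0236564  -101.74077226   82.        ] [ -2.09938069 145.36578668]
scene [ 519.08787078 -105.74213762   64.        ] [ -2.97104075 141.45998882]
side [ 519.74640803 -103.82061549   64.        ] [ -1.8821285  143.17468668]
from [ 569.7 -277.9  178.5] yaw 13.46 d [-34.7 142.9  -8.5] turn -63.46
[-0.0, -0.49, 0.03, 0.92]
[-0.04, -0.49, 0.03, 0.92]
[-0.07, -0.48, 0.03, 0.92]
[-0.11, -0.48, 0.03, 0.92]
[-0.14, -0.47, 0.03, 0.92]
[-0.18, -0.46, 0.03, 0.92]
[-0.21, -0.44, 0.03, 0.92]
[-0.24, -0.43, 0.03, 0.92]
[-0.27, -0.41, 0.03, 0.92]
[-0.3, -0.38, 0.03, 0.92]
[-0.33, -0.36, 0.03, 0.92]
[-0.36, -0.34, 0.03, 0.92]
[-0.38, -0.31, 0.03, 0.92]
[-0.4, -0.28, 0.03, 0.92]
[-0.42, -0.25, 0.03, 0.92]
```

```bash
python3 -m pendant '[[[0,-0.3,0,0.9],[-0.04,-0.5,0,0.9],[-0.07,-0.55,0,0.9],[-0.11,-0.55,0,0.9],[-0.15,-0.55,0,0.9],[-0.2,-0.55,0,0.9],[-0.25,-0.55,0,0.9],[-0.28,-0.5,0,0.9],[-0.32,-0.5,0,0.9],[-0.36,-0.48,0,0.9]]]' 0.1 40
python3 plan.py 518 -103.5 125 -50 8|head -20
```

```text
time: 34.08
tool_pos: [543.5, -166.4, 174.6]
tcp_rot: [179.5, 0.6, -29.6]
ft_force: [0.8, -0.0, -0.6]
finger_gap: 47.0
from [ 543.5 -166.4  174.6] yaw -29.63 d [-25.5  62.9 -49.6] turn -20.37
[-0.33, -0.26, 0.31, 0.56]
[-0.34, -0.25, 0.31, 0.56]
[-0.36, -0.23, 0.31, 0.56]
[-0.37, -0.22, 0.31, 0.56]
[-0.37, -0.2, 0.31, 0.56]
[-0.38, -0.18, 0.31, 0.56]
[-0.39, -0.17, 0.31, 0.56]
[-0.4, -0.15, 0.31, 0.56]
```

```bash
python3 -m pendant '[[[-0.33,-0.26,0.2,0.56],[-0.34,-0.25,0.3,0.56],[-0.36,-0.23,0.3,0.56],[-0.37,-0.22,0.3,0.56],[-0.37,-0.2,0.3,0.56],[-0.38,-0.18,0.3,0.56],[-0.35,-0.17,0.25,0.5],[-0.3,-0.1,0.2,0.3],[-0.1,0,0,0],[0,0,0,0]]]' 0.1 40
python3 plan.py 518 -103.5 60 -50 8|head -2
python3 - <<'E'
from h import *
im,C,s=snap("wrist","w10"); print(s["tool_pos"].tolist(),s["tcp_rot"].tolist())
E
```

```text
time: 34.92
tool_pos: [514.6, -96.1, 128.3]
tcp_rot: [179.3, 0.5, -49.6]
ft_force: [-0.1, -0.4, 0.8]
finger_gap: 46.8
from [514.6 -96.1 128.3] yaw -49.6 d [  3.4  -7.4 -68.3] turn -0.4
[0.05, 0.01, 0.43, 0.01]
[514.5839798386622, -96.09708042495136, 128.32568170283267] [179.27356629581274, 0.5033804093256963, -49.59782526129536]
```

View pics/w10.png

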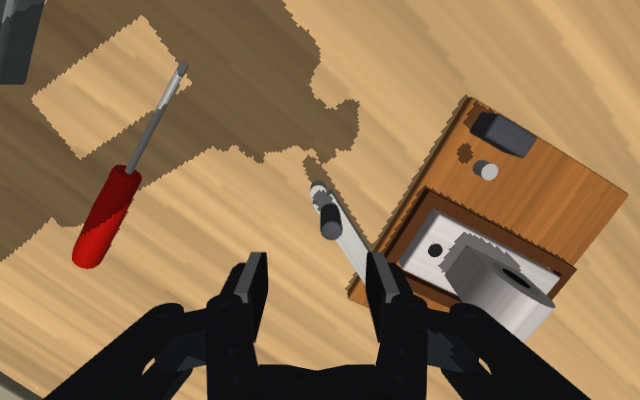

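```bash
python3 - <<'E'
from h import *
s={"tool_pos":np.array([514.584,-96.097,128.3257]),"tcp_rot":np.array([179.27357,.50338,-49.5978])}
C=cam("wrist",s);P=onz(C,[(331,230)],82)[0];print(P)
O=np.array([555.,-242.6]);a=np.radians(13.5);X=np.array([np.cos(a),np.sin(a)]);Y=np.array([-X[1],X[0]])
print((P[:2]-O)@np.c_[X,Y]-[-60,50])
Rt=Rr.from_euler('xyz',s["tcp_rot"],degrees=True).as_matrix();print(Rt.T@(P-s["tool_pos"]))
E
```

```text
[ 519.46010819 -101.42265345   82.        ]
[58.39927526 95.5732282 ]
[ 7.62271904 -0.84788575 46.25348355]
```

```bash
python3 -m pendant '[[[0.08,-0.01,0.2,0],[0.1,-0.01,0.35,0],[0.1,-0.01,0.4,0],[0.08,-0.01,0.4,0],[0.02,0,0.4,0],[0,0,0.3,0],[0,0,0.2,0],[0,0,0.1,0],[0,0,0,0],[0,0,0,0]]]' 0.1 40
python3 plan.py 519.5 -101.4 53 -50 4|head -2
```

```text
time: 35.8
tool_pos: [520.2, -104.0, 75.6]
tcp_rot: [179.2, 0.5, -49.6]
ft_force: [-0.0, 0.5, -0.0]
finger_gap: 47.1
from [ 520.2 -104.    75.6] yaw -49.56 d [ -0.7   2.6 -22.6] turn -0.44
[-0.03, -0.01, 0.28, 0.02]
```

```bash
python3 -m pendant '[[[-0.05,-0.02,0.15,0],[-0.05,-0.02,0.2,0],[0,0,0.25,0],[0,0,0.2,0],[0,0,0.1,0],[0,0,0.05,0],[0,0,0,0],[0,0,0,0],[0,0,0,0],[0,0,0,0]]]' 0.1 40
python3 -m pendant '[[[0,0,0,0],[0,0,0,0],[0,0,0,0],[0,0,0,0],[0,0,0,0],[0,0,0,0],[0,0,0,0],[0,0,0,0],[0,0,0,0],[0,0,0,0]]]' -1 40
```

```text
time: 36.63
tool_pos: [520.1, -101.8, 55.9]
tcp_rot: [179.3, 0.4, -49.5]
ft_force: [0.5, -0.6, 0.9]
finger_gap: 46.8
time: 37.47
tool_pos: [520.5, -102.0, 56.6]
tcp_rot: [179.3, 0.3, -49.5]
ft_force: [0.5, 0.2, -0.3]
finger_gap: 12.6
```

```bash
cat > arc.py <<'E'
from h import *
import sys
H=np.array([485.,-208.]);s=sense();p=s["tool_pos"][:2];y0=s["tcp_rot"][2]
d=p-H;ph=np.degrees(np.arctan2(d[1],d[0]));print("phi",ph.round(1),"keeper rad",np.radians(ph-13.5).round(3),"r",np.hypot(*d).round(1),"yaw",y0)
dphi,turn,n=float(sys.argv[1]),float(sys.argv[2]),int(sys.argv[3])
for i in range(n):
    ps=y0-turn*i
    a,b=np.radians(ph-dphi*i),np.radians(ph-dphi*(i+1))
    v=112*np.array([np.cos(b)-np.cos(a),np.sin(b)-np.sin(a)]);q=np.radians(ps)
    print([round(float(k),2) for k in ((np.cos(q)*v[0]+np.sin(q)*v[1])/20,(np.sin(q)*v[0]-np.cos(q)*v[1])/20,0,np.radians(turn)/.08)])
E
python3 arc.py 4 2 10
```

```text
phi 71.5 keeper rad 1.012 r 111.8 yaw -49.529102831917406
[0.34, -0.19, 0.0, 0.44]
[0.35, -0.18, 0.0, 0.44]
[0.35, -0.17, 0.0, 0.44]
[0.36, -0.15, 0.0, 0.44]
[0.36, -0.14, 0.0, 0.44]
[0.37, -0.13, 0.0, 0.44]
[0.37, -0.11, 0.0, 0.44]
[0.38, -0.1, 0.0, 0.44]
[0.38, -0.09, 0.0, 0.44]
[0.38, -0.07, 0.0, 0.44]
```

```bash
python3 -m pendant '[[[0.34,-0.19,0,0.4],[0.35,-0.18,0,0.4],[0.35,-0.17,0,0.4],[0.36,-0.15,0,0.4],[0.36,-0.14,0,0.4],[0.37,-0.13,0,0.4],[0.37,-0.11,0,0.4],[0.38,-0.1,0,0.4],[0.2,-0.05,0,0.3],[0,0,0,0]]]' -1 40
python3 arc.py 3 0.8 10
```

```text
time: 38.3
tool_pos: [575.0, -137.3, 56.5]
tcp_rot: [179.2, 0.6, -66.4]
ft_force: [-1.5, -0.1, 1.6]
finger_gap: 12.6
phi 38.1 keeper rad 0.43 r 114.4 yaw -66.42698982868167
[0.29, -0.07, 0.0, 0.17]
[0.29, -0.06, 0.0, 0.17]
[0.29, -0.04, 0.0, 0.17]
[0.29, -0.03, 0.0, 0.17]
[0.29, -0.02, 0.0, 0.17]
[0.29, -0.01, 0.0, 0.17]
[0.29, 0.0, 0.0, 0.17]
[0.29, 0.01, 0.0, 0.17]
[0.29, 0.02, 0.0, 0.17]
[0.29, 0.03, 0.0, 0.17]
```

```bash
python3 -m pendant '[[[0.29,-0.07,0,0.2],[0.29,-0.06,0,0.2],[0.29,-0.04,0,0.2],[0.29,-0.03,0,0.2],[0.3,-0.02,0,0.2],[0.4,-0.01,0,0.2],[0.4,0,0,0],[0.4,0,0,0],[0.4,0,0,0],[0.4,0,0,0]]]' -1 80
python3 arc.py 3 0.8 1
```

```text
time: 39.13
tool_pos: [600.0, -182.8, 56.1]
tcp_rot: [179.1, 2.6, -72.0]
ft_force: [-15.1, 49.6, 27.2]
finger_gap: 11.6
phi 12.4 keeper rad -0.02 r 117.8 yaw -72.02541621059964
[0.29, 0.04, 0.0, 0.17]
```

```bash
python3 -m pendant '[[[0,0,0,0],[0,0,0,0],[0,0,0,0],[0,0,0,0],[0,0,0,0],[0,0,0,0],[0,0,0,0],[0,0,0,0],[0,0,0,0],[0,0,0,0]]]' 0 20
python3 -m pendant '[[[0,0,-0.2,0],[0,0,-0.5,0],[0,0,-0.8,0],[0,0,-0.8,0],[0,0,-0.8,0],[0,0,-0.8,0],[0,0,-0.8,0],[0,0,-0.4,0],[0,0,0,0],[0,0,0,0]]]' 0 20
python3 - <<'E'
from h import *
im,C,s=snap("wrist","w11"); print(s["tool_pos"].tolist(),s["tcp_rot"].tolist())
for n in("scene","side"): snap(n,n+"11")
a=cv2.imread("pics/scene11.png");cv2.imwrite("pics/sc11.png",cv2.resize(a[130:310,170:450],None,fx=2.85,fy=2.85,interpolation=cv2.INTER_CUBIC))
E
```

```text
time: 39.97
tool_pos: [597.6, -183.3, 55.0]
tcp_rot: [178.8, 2.9, -72.1]
ft_force: [0.5, -0.1, 0.5]
finger_gap: 42.4
time: 40.8
tool_pos: [601.8, -187.8, 167.5]
tcp_rot: [178.9, 2.8, -72.1]
ft_force: [0.6, 0.0, -0.2]
finger_gap: 42.7
[601.7965111595795, -187.80022002390072, 167.5414520408855] [178.87062777884555, 2.779244283136787, -72.09276468344333]
```

View pics/w11.png

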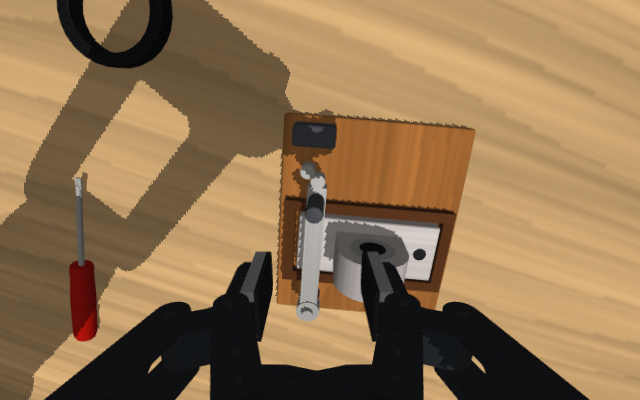

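View pics/sc11.png

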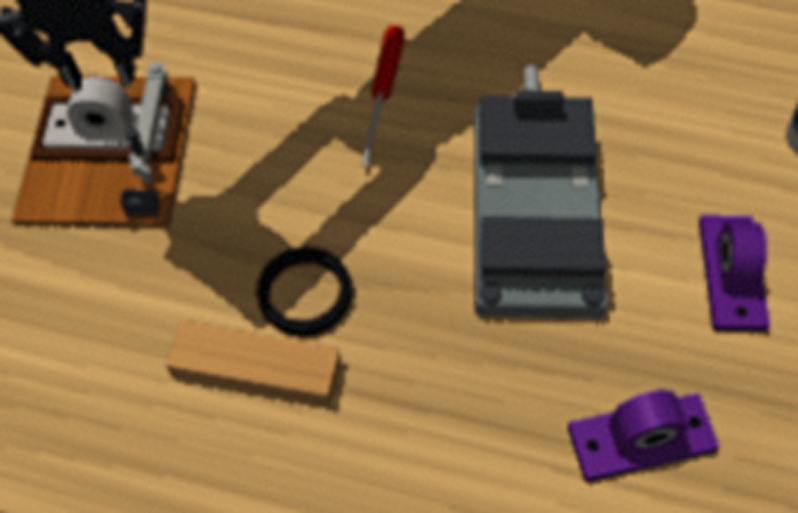

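```bash
python3 - <<'E'
import cv2
a=cv2.imread("pics/w11.png");cv2.imwrite("pics/w11z.png",cv2.resize(a[105:325,260:480],None,fx=2.7,fy=2.7,interpolation=cv2.INTER_CUBIC))
E
```

```text
(no output)
```

View pics/w11z.png

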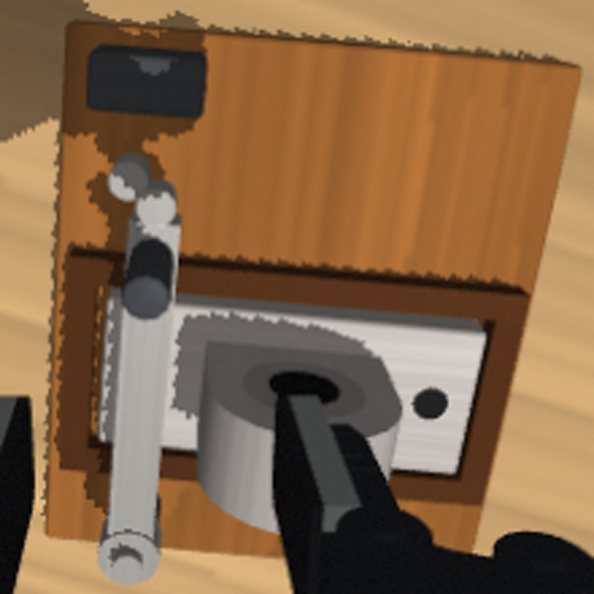

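```bash
python3 - <<'E'
from h import *
s={"tool_pos":np.array([601.7965,-187.8002,167.5415]),"tcp_rot":np.array([178.8706,2.77924,-72.0928])}
C=cam("wrist",s);f=lambda L:[(260+(u+.5)/2.7-.5,105+(v+.5)/2.7-.5) for u,v in L]
W=onz(C,f([(66,22),(581,68),(46,535)]),12)[:,:2];L=np.array([(119,85),(119,-85),(-81,85)],float)
Lc=L-L.mean(0);Wc=W-W.mean(0)
th=np.arctan2((Lc[:,0]*Wc[:,1]-Lc[:,1]*Wc[:,0]).sum(),(Lc*Wc).sum())
R=np.array([[np.cos(th),-np.sin(th)],[np.sin(th),np.cos(th)]]);t=W.mean(0)-R@L.mean(0)
print(t,np.degrees(th),(W-(L@R.T+t)).round(1).tolist())
loc=lambda uv,z:((onz(C,f(uv),z)[:,:2]-t)@R).round(1).tolist()
print("hinge",loc([(128,556)],48),"nose",loc([(155,207)],46),"pin",loc([(147,298)],82),"bar R edge",loc([(158,500),(180,225)],46),"roller",loc([(128,172)],30))
print("far hole",loc([(430,403)],28),"foot corners",loc([(487,333),(460,473)],28))
E
```

```text
[ 554.63724545 -242.80191478] 13.59922649109905 [[-0.4, -0.7], [-1.5, 1.3], [1.9, -0.5]]
hinge [[-58.1, 49.9]] nose [[68.2, 50.0]] pin [[52.3, 49.3]] bar R edge [[-35.4, 41.1], [63.2, 41.9]] roller [[74.6, 59.9]]
far hole [[1.6, -50.2]] foot corners [[29.5, -64.7], [-25.2, -66.0]]
```

```bash
python3 - <<'E'
from h import *
C=cam("scene");f=lambda L:[(170+(u+.5)/2.85-.5,130+(v+.5)/2.85-.5) for u,v in L]
P=onz(C,f([(513,93),(564,93),(484,218),(600,219)]),66);P[:2]=onz(C,f([(516,94),(562,94)]),98)
O=np.array([557.2,244.7]);a=np.radians(13.4);X=np.array([np.cos(a),np.sin(a)])
print("tab x (closed -75), fixed lip x(20.5):",((P[:,:2]-O)@X).round(1))
a0=cv2.imread("pics/scene0.png");a1=cv2.imread("pics/scene11.png")
print(sense()["ft_force"])
hand_in()
E
```

```text
tab x (closed -75), fixed lip x(20.5): [-108.9 -109.9   23.4   22.2]
[ 0.90193871 -0.5093245  -0.06613315]
the job is handed in; nothing more can be done
```

I opened the jaw, freed the housing, set it in the cradle pocket, clicked the keeper shut and handed the job in at about 41 s of the 67 s allowed. `hand_in()` gave no verdict; the results below are my own last checks.

**What I did**
1. I pulled the sliding jaw fully open by its tab.
2. I gripped the housing lightly, slid it about 17 mm to -x and lifted it clear.
3. I lowered it into the pocket until the weight came off the wrist, then let go.
4. I pinched the keeper pin and swung it along its arc, with a firm push at the end (about 52 N sideways at the stop). Then I let go and raised the arm clear.

**Last checks**
- **Housing:** it is about 1.5 mm off the seat in x and 0.5 mm or less in y. Its foot looks flat between the fences; I did not measure tilt directly.
- **Keeper:** the pin is at (52.3, 49.3) mm in the cradle against (52, 50) when shut. The bar lies parallel to the cradle's x axis, with its nose past the roller.
- **Jaw:** in the last scene picture the tab is about 34 mm back, and about 36 mm if I correct for the offset seen on the fixed jaw. It is open against its stop.
- **Bystanders:** the tape, offcut and screwdriver look unmoved in the last scene picture. The spray can was mostly outside my final crop, but I only passed it at the start, about 100 mm away and higher than its top.
- **Robot:** the fingers are clear of everything, with force readings near zero.

**What went wrong on the way**
- **Tool tilt:** the tool slowly tilted to about 6° while it was pushing under load.
- **Jaw closing again:** my first try at straightening the tool on the jaw tab dragged the jaw back by around 10–15 mm. This was before I touched the housing. I then straightened the tool by leaning lightly on the tab, and reopened the jaw to its stop.
- **Overshoot:** some small moves went up to about 40% too far, so I made the approaches in short steps.

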